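# Put the pantry shelf things back in their homes

## Task

Put the five things on the plywood shelf back in their own homes: the ceramic canister upright in the middle of the round black trivet, the spice jar upright in the recess of the square wooden block, the funnel spout up over the post of the round stand so that its rim sits down on the stand, and each orange clothes peg flat on the cork pad with the outline of its own size, centred on the outline and lined up with it. Set the canister and the jar down gently without tipping them over, and leave the bottle, the mug and the brush where they are.

Things in the scene. Friction and masses are not known exactly. Their poses are not given: they have to be found in the camera images.
- canister_mid (a point): white ceramic canister with a ribbed white twist cap, standing upright: body 60 mm in diameter and 56 mm high, cap 56 mm over the ribs, 70 mm high in all, 0.25 to 0.5 kg. The point lies on its axis half-way up, 35 mm above its underside; z is up along its axis
- jar_mid (a point): clear glass spice jar with a blank paper band and a black cap, standing upright: 42 mm in diameter, 74 mm high, 0.11 to 0.23 kg. The point lies on its axis half-way up, 37 mm above its underside; z is up along its axis
- funnel_spout (a point): stainless steel funnel standing on its wide mouth, spout up: mouth 76 mm in diameter at the bottom (70 mm inside, sheet 3 mm, hollow to 25 mm above the rim), cone to a height of 55 mm, then a straight spout 16 mm in diameter up to 100 mm. The point lies on its axis in the spout, 80 mm above the mouth's rim; z is up. Grip it by the spout here
- peg_big_mid (a point): centre (half-way up, 7 mm above its underside) of the bigger of two orange plastic clothes pegs, lying flat on its side, 110 mm long, 14 mm high; 22 mm wide with parallel sides from its jaw end (-x) to 17 mm past this centre, then the handles splay to 34 mm wide at the +x end. x runs along the peg, z is up. Grip it across its width at this centre
- peg_small_mid (a point): centre (half-way up, 6 mm above its underside) of the smaller of two orange plastic clothes pegs, lying flat on its side, 70 mm long, 12 mm high; 16 mm wide with parallel sides from its jaw end (-x) to 11 mm past this centre, then the handles splay to 23 mm wide at the +x end. x runs along the peg, z is up. Grip it across its width at this centre
- trivet_top (a point): centre of the top face of the fixed round black silicone trivet, home of the canister: 110 mm in diameter, 8 mm thick, flat top; z up
- jar_block_floor (a point): fixed square brown wooden block 84 x 84 x 18 mm with one round recess, home of the spice jar: recess 61 mm in diameter, 12 mm deep. The point is the centre of the recess's floor, 6 mm above the shelf; z up
- post_stand_top (a point): fixed round brown wooden stand 100 mm in diameter and 8 mm thick with an upright post in its middle (28 mm in diameter, 20 mm above the stand), home of the funnel. The point is on the post's axis at the level of the stand's top face, 8 mm above the shelf (inside the post's foot); z up. The funnel's rim rests on this face with the post inside the cone
- peg_big_pad_top (a point): centre of the top face of the fixed cork pad 140 x 64 x 8 mm with the bigger black peg-shaped outline (114 mm long), home of that peg; the top is flat, the outline is only inlaid. x runs along the outline, z up; the peg may lie either way round
- peg_small_pad_top (a point): centre of the top face of the fixed cork pad 100 x 52 x 8 mm with the smaller black peg-shaped outline (74 mm long), home of that peg; the top is flat, the outline is only inlaid. x runs along the outline, z up; the peg may lie either way round
- bottle: bystander: closed brown glass bottle 60 mm in diameter, 140 mm high, on the robot's right; origin at the centre of its underside. Leave alone
- mug: bystander: blue mug 80 mm in diameter, 90 mm high, with a handle, on the robot's left; origin at the centre of its underside. Leave alone
- brush: bystander: scrubbing brush 120 x 50 x 40 mm on the robot's left; origin at the centre of its underside, x along its length. Leave alone
There are look-alikes about, which are no part of the job. Leave any red look-alike of the part that bears funnel_spout alone.

How it is judged:
At the end, for the whole second after the job is handed in: All at rest on their own homes, upright or flat (tilt under 0.12 rad, height within 4 mm): canister within 15 mm of the trivet's centre, jar 12 mm of the recess's, funnel 14 mm of the post's axis, each peg 12 mm and 0.2 rad of its own outline, either way round (horizontal distance between canister_mid and trivet_top below 0.015 m and z of canister_mid in the frame of trivet_top between 0.031 and 0.039 m and angle between each of canister_mid, jar_mid, funnel_spout, peg_big_mid, peg_small_mid's own z axis and vertical below 0.12 rad and linear speed of each of canister, jar, funnel, peg_big, peg_small below 0.02 m/s and horizontal distance between jar_mid and jar_block_floor below 0.012 m and z of jar_mid in the frame of jar_block_floor between 0.033 and 0.041 m and horizontal distance between funnel_spout and post_stand_top below 0.014 m and z of funnel_spout in the frame of post_stand_top between 0.076 and 0.084 m and horizontal distance between peg_big_mid and peg_big_pad_top below 0.012 m and z of peg_big_mid in the frame of peg_big_pad_top between 0.003 and 0.011 m and angle between the x axis of peg_big_mid and the x axis of peg_big_pad_top, either way round below 0.2 rad and horizontal distance between peg_small_mid and peg_small_pad_top below 0.012 m and z of peg_small_mid in the frame of peg_small_pad_top between 0.002 and 0.01 m and angle between the x axis of peg_small_mid and the x axis of peg_small_pad_top, either way round below 0.2 rad); the robot touches nothing.
It fails at once if the bottle, the mug or the brush is shifted more than 30 mm (distance of any of bottle, mug, brush from where it was at the start of the episode above 0.03 m).
It fails at once if the canister or the jar is tipped over (more than 45 degrees) (angle between any of canister_mid, jar_mid's own z axis and vertical above 0.785 rad).
It fails at once if the canister or the jar is dropped or slammed on its home (over 60 N) (contact force between canister and trivet above 60 N or contact force between jar and jar_block above 60 N).
It also fails if it takes over 128 s, if anything falls off the work surface, if the arm or the gripper's body presses on something with over 40 N, if the wrist force passes 120 N, or if a joint passes its speed limit or range.

## Robot

A 6-joint arm with a two-finger parallel gripper is mounted at the origin on the work surface. World frame = base frame: x ahead of the robot, y to its left, z up, the work surface at z = 0. Lengths are in m, angles in rad, forces in N, time in s.
With the tool pointing down it reaches from about 0.35 to 0.775 m from the base axis. Payload 5.5 kg.
Tool frame: the origin (TCP) lies at the very end of the fingers, on their centre line; the grasp point (between the pads) lies 19 mm behind it; z points along the fingers, y is the line along which they close (so a half turn about z gives the same grasp; the last joint's range is limited). The gripper opens to 85 mm and grips with 20 to 120 N. Pads are 22 mm wide; open, the fingers measure 114 mm over their backs; the gripper's body (76 mm by 85 mm) begins 54 mm behind the grasp point. The pads swing forward as they close: fully open they stand 13 mm farther back than shut.
Start: joints at [-1.324, 0.313, 0.046, 1.304, 0, 1.431], TCP at [0.217, -0.533, 0.231] pointing down, gripper open.
Joint ranges: [-2.76, 2.76], [-0.86, 1.69], [-1.03, 1.26], [-2.2, 2.34], [-1.47, 1.5], [-3.14, 3.14]. Speed limits (rad/s): [2.57, 2.57, 3.14, 3.14, 3.14, 3.14].

## Interface

Orientations are given as a unit quaternion [w, x, y, z].
In Python, from workcell import get_state, read_camera, calibration, hand_in gives the robot as it stands.
- The arm moves only by the tool drive_tool, never from a script. Its argument "deltas" is a list that holds one entry, the list of rows, each a list of 7 numbers: the closure in counts, from 0 (fully open) to 255 (shut), then the shift along the tool's x, y, z in m, then the turn, a rotation vector about the tool's x, y, z in degrees. A call has 1 to 12 rows; each row is the pose to reach, as a shift and turn from the pose commanded when the call began, along the tool's axes at that moment; what a row does not reach only later rows make up. A row lasts 1/8 s, in which the tool goes at most 62.5 mm and 10.7 degrees, less where a joint would pass 70% of its speed; a pose out of reach is approached as far as the arm can. A call with a gripper value outside its range is refused whole. The fingers move at their own pace and stop on an object; "newtons" is the grip in N (left out, the last holds). Time passes only in rows, so rows that repeat a pose let the fingers close. It gives the time, the measured TCP pose, the force, the opening and the grip force at its end, in the units of the state.
- get_state(): the state, without advancing time (a new reading comes with each control period).
- read_camera(name): name is "scene" or "top" or "wrist"; returns (picture, depth): 420x560x3 uint8, red, green, blue; 420x560 float32, m along the optical axis (not along the pixel's ray), 0 where there is no reading.
- calibration(name): a dict with "mtx" (3x3 intrinsics, pixels), "world_from_camera" (4x4, takes a point from camera to world coordinates). Camera axes: x right, y up, looking along -z (the intrinsics and any distortion apply to the point x, -y, -z); pixel columns grow to the right and rows downward; lengths in m; the calibration is good to about 2 mm. The wrist camera is an equidistant fisheye: a pixel r from the principal point sees the ray r / f radians off the axis. A picture is of the moment at which its call begins: read the wrist's pose just before it. calibration takes no time and is no camera call; for the wrist camera it gives the pose at the moment of the call.
- hand_in(): hands the job in; it is judged then, once.
The state is a dict: "clock": time; "joint_pos": joint angles; "qvel": joint speeds; "tau": joint torques, N m; "tcp_pos": TCP position; "orientation": TCP orientation; "wrist_force": force on the tool from outside, world axes, zero at the start; "ft_torque": the same for the moment, N m; "finger_gap": finger opening in m; "grip_force": force on a finger pad.
Only numpy, scipy, OpenCV 4.12 (cv2) and the standard library are available. Lean on these libraries where they do the work, as an engineer would, in place of code of your own. Each camera call takes 0.05 s, during which the arm holds its last target. There are 200 camera calls.

## Working session

There is one attempt and no reset: what is moved stays moved. The work goes in short steps, Python scripts to look and compute and a tool call to move; the robot and the scene stay as the last step left them, time stands still between calls to the robot, and variables do not carry over. Pictures are saved under pics/ and viewed, at most 14 in all, crops included, and the job is handed in when it is done.

Besides the shell and the picture viewer there is one more tool, called after "Call:" by a JSON object that holds its "name" and its "arguments", one argument or row to a line. drive_tool: Moves the arm, as the interface text tells. Its arguments: {"type":"object","properties":{"deltas":{"type":"array","items":{"type":"array","items":{"type":"array","items":{"type":"number"}}}},"newtons":{"type":"number"}},"required":["deltas"]}

```bash
mkdir -p pics; python3 - <<'E'
from workcell import *
import cv2,numpy as np
s=get_state();print({k:np.round(v,3).tolist() for k,v in s.items()})
for n in["scene","top"]:
    p,d=read_camera(n);np.savez(f"{n}.npz",p=p,d=d)
    cv2.imwrite(f"pics/{n}0.png",cv2.resize(p[:,:,::-1],(800,600),interpolation=cv2.INTER_CUBIC))
    c=calibration(n);print(n,np.round(c["mtx"],2).tolist(),np.round(c["world_from_camera"],3).tolist(),c.keys())
E
```

```text
{'clock': 0.0, 'joint_pos': [-1.324, 0.314, 0.045, 1.304, 0.0, 1.431], 'qvel': [-0.0, 0.0, 0.002, -0.0, 0.0, -0.0], 'tau': [-0.001, -48.063, 29.853, 0.019, -0.0, 0.0], 'tcp_pos': [0.217, -0.532, 0.23], 'orientation': [-0.001, 0.981, 0.192, -0.0], 'wrist_force': [-0.333, -0.391, -0.213], 'ft_torque': [0.023, 0.008, 0.002], 'grip_force': 0.0, 'finger_gap': 0.085}
scene [[384.24, 0.0, 282.62], [0.0, 384.24, 214.58], [0.0, 0.0, 1.0]] [[-0.755, -0.474, 0.452, 1.022], [0.655, -0.531, 0.537, 0.67], [-0.015, 0.702, 0.712, 0.915], [0.0, 0.0, 0.0, 1.0]] dict_keys(['mtx', 'world_from_camera'])
top [[538.56, 0.0, 278.18], [0.0, 538.56, 222.28], [0.0, 0.0, 1.0]] [[0.013, 0.996, -0.085, 0.335], [-1.0, 0.013, -0.007, 0.037], [-0.006, 0.085, 0.996, 1.895], [0.0, 0.0, 0.0, 1.0]] dict_keys(['mtx', 'world_from_camera'])
```

View pics/top0.png

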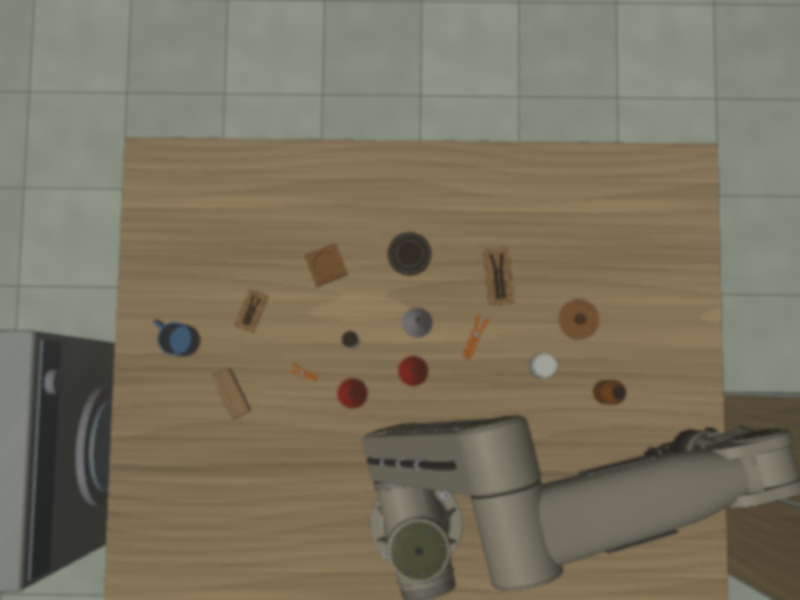

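View pics/scene0.png

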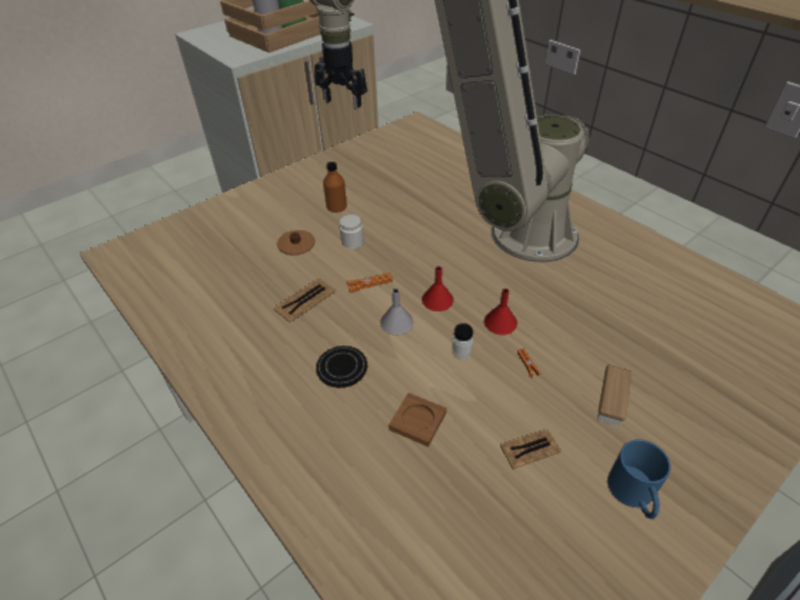

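The top picture shows everything. In its pixels: trivet (409,254), block (326,265), big pad (498,277), small pad (251,311), stand (579,319), canister (543,365), steel funnel (417,322), jar (350,340), big peg (476,338), small peg (304,372), red funnels (413,370) and (352,393). The scene view agrees with this. Next I'll enlarge the top picture.

```bash
python3 - <<'E'
import cv2,numpy as np
p=np.load("top.npz")["p"]
c=p[155:285,160:430,::-1]
cv2.imwrite("pics/topc.png",cv2.resize(c[:, :],(800,385),interpolation=cv2.INTER_CUBIC))
E
```

```text
(no output)
```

View pics/topc.png

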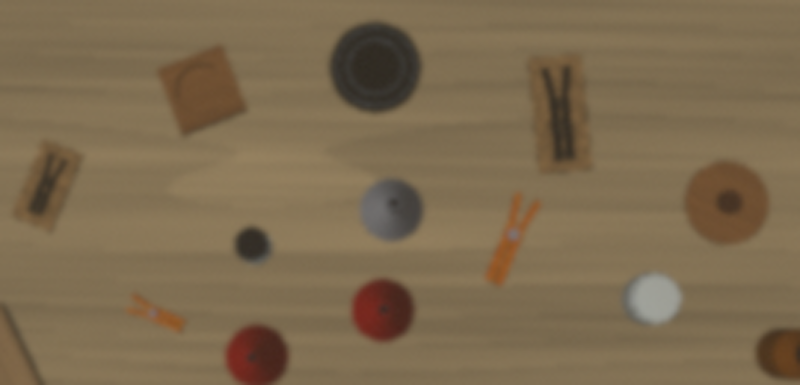

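The crop (scale 2.963, origin 160,155) shows clear centres and ends; I read them off and convert them below.

```bash
cat > h.py <<'E'
import numpy as np
from workcell import *
from scipy.spatial.transform import Rotation as R
def ray(cal,uv,fish=False):
    K=cal["mtx"];a=np.array([(uv[0]-K[0,2])/K[0,0],(uv[1]-K[1,2])/K[1,1]])
    if fish:
        r=np.hypot(*a);k=np.sin(r)/max(r,1e-9);v=np.array([a[0]*k,-a[1]*k,-np.cos(r)])
    else: v=np.array([a[0],-a[1],-1])
    T=cal["world_from_camera"];return T[:3,3],T[:3,:3]@v
def world(cal,uv,z,fish=False):
    o,d=ray(cal,uv,fish);return o+d*(z-o[2])/d[2]
def project(cal,P,fish=True):
    T=cal["world_from_camera"];p=T[:3,:3].T@(np.array(P)-T[:3,3]);p=np.array([p[0],-p[1],-p[2]]);K=cal["mtx"]
    n=np.hypot(p[0],p[1]);s=(np.arctan2(n,p[2])/max(n,1e-9)) if fish else 1/p[2]
    return K[0,0]*p[0]*s+K[0,2],K[1,1]*p[1]*s+K[1,2]
def yaw():
    w,x,y,z=get_state()["orientation"];r=R.from_quat([x,y,z,w]).as_matrix();return np.degrees(np.arctan2(r[1,0],r[0,0])),r
def go(*targets):
    """each target (x,y,z,yaw of tool x): print shift and turn about tool z from here"""
    s=get_state();y0,r=yaw();print("at",np.round(s["tcp_pos"],4),"yaw %.1f clock %.1f q6 %.2f"%(y0,s["clock"],s["joint_pos"][5]))
    x=np.array([np.cos(np.radians(y0)),np.sin(np.radians(y0)),0]);A=np.array([x,[x[1],-x[0],0],[0,0,-1]])
    for t in targets:
        d=A@(np.array(t[:3])-s["tcp_pos"]);print(t,"->",np.round(d,4),"turn %.1f"%((y0-t[3]+180)%360-180))
E
python3 - <<'E'
from h import *
c=calibration("top")
P=dict(trivet=(375.5,67,.008),block=(202,90.5,.018),bpad=(560,113.5,.008),bp1=(554,68,.008),bp2=(565,160,.008),spad=(48,186,.008),sp1=(59,157,.008),sp2=(37,214,.008),
stand=(727,202,.008),postop=(729,202,.028),can=(656,299,.07),fun=(391,210,.003),funtop=(393,202,.1),jar=(252,244,.074),bj=(495,281,.012),bh=(529,199,.012),sj=(184,326,.01),sh=(133.5,304,.01),red1=(382,310,.003),red2=(257,355,.003),bottle=(770,354,.0))
for k,(u,v,z) in P.items():
    w=world(c,(160+u/2.963-.33,155+v/2.963-.33),z);print(k,np.round(w,3))
s=calibration("wrist");print(s["mtx"],np.round(s["world_from_camera"],3))
go((.42,0,.25,90))
E
```

```text
trivet [0.656 0.023 0.008]
block [0.624 0.229 0.018]
bpad [ 0.603 -0.197  0.008]
bp1 [ 0.658 -0.19   0.008]
bp2 [ 0.547 -0.203  0.008]
spad [0.509 0.411 0.008]
sp1 [0.543 0.399 0.008]
sp2 [0.475 0.423 0.008]
stand [ 0.5   -0.395  0.008]
postop [ 0.498 -0.393  0.028]
can [ 0.382 -0.299  0.07 ]
fun [0.486 0.003 0.003]
funtop [0.487 0.002 0.1  ]
jar [0.439 0.163 0.074]
bj [ 0.402 -0.12   0.012]
bh [ 0.5   -0.16   0.012]
sj [0.345 0.245 0.01 ]
sh [0.37  0.306 0.01 ]
red1 [0.367 0.012 0.003]
red2 [0.312 0.159 0.003]
bottle [ 0.321 -0.446  0.   ]
[[325.1922621    0.         281.0819795 ]
 [  0.         325.1922621  209.47655119]
 [  0.           0.           1.        ]] [[ 0.376  0.879  0.293  0.293]
 [-0.927  0.358  0.117 -0.502]
 [-0.002 -0.315  0.949  0.373]
 [ 0.     0.     0.     1.   ]]
at [ 0.2168 -0.5321  0.2305] yaw 22.2 clock 0.1 q6 1.43
(0.42, 0, 0.25, 90) -> [ 0.3889 -0.4161 -0.0195] turn -67.8
```

```bash
python3 -c "
from h import *
go((.382,-.299,.25,45))"
```

```text
at [ 0.2168 -0.5321  0.2305] yaw 22.2 clock 0.1 q6 1.43
(0.382, -0.299, 0.25, 45) -> [ 0.2409 -0.1536 -0.0195] turn -22.8
```

Call:
{"name": "drive_tool", "arguments": {
  "deltas": [
    [[0, 0.05, -0.03, -0.02, 0, 0, -6], [0, 0.1, -0.062, -0.02, 0, 0, -12], [0, 0.15, -0.095, -0.02, 0, 0, -18], [0, 0.2, -0.125, -0.02, 0, 0, -22.8], [0, 0.241, -0.154, -0.02, 0, 0, -22.8], [0, 0.241, -0.154, -0.02, 0, 0, -22.8], [0, 0.241, -0.154, -0.02, 0, 0, -22.8]]
  ]
}}

```text
clock: 0.98
tcp_pos: [0.3819, -0.2991, 0.2511]
orientation: [0.0, 0.924, 0.383, -0.0]
wrist_force: [-0.2, -0.6, 0.2]
finger_gap: 0.0856
grip_force: 0.0
```

```bash
python3 - <<'E'
from h import *
import cv2
c=calibration("wrist");p,d=read_camera("wrist")
cv2.imwrite("pics/w1.png",cv2.resize(p[:,:,::-1],(800,600),interpolation=cv2.INTER_CUBIC))
np.savez("w1.npz",p=p,d=d,mtx=c["mtx"],world_from_camera=c["world_from_camera"])
for n,P in dict(can=(.382,-.299,.07),peg=(.451,-.14,.014),stand=(.5,-.395,.008)).items(): print(n,np.round(np.array(project(c,P))*800/560))
go((.382,-.299,.02,45))
E
```

```text
can [401. 265.]
peg [322.  56.]
stand [574. 232.]
at [ 0.3817 -0.2997  0.2511] yaw 44.9 clock 1.0 q6 1.53
(0.382, -0.299, 0.02, 45) -> [ 0.0007 -0.0003  0.2311] turn -0.1
```

View pics/w1.png

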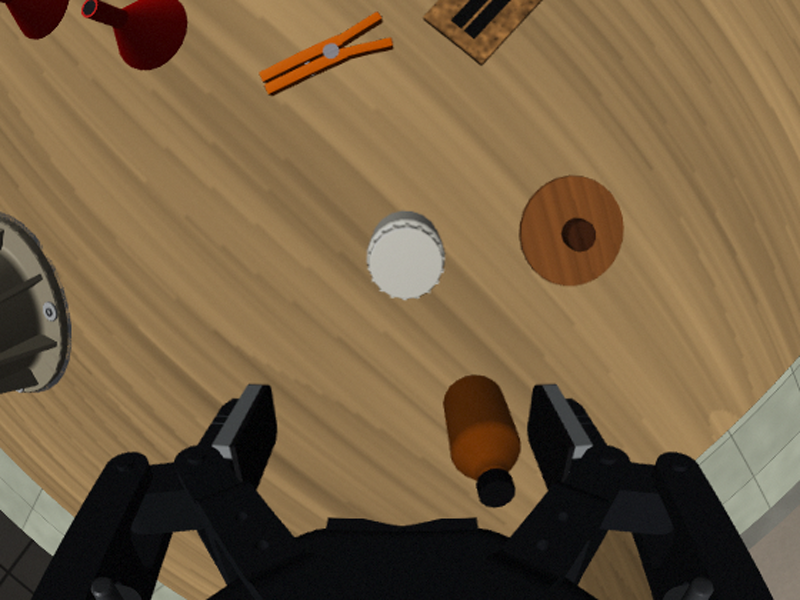

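The wrist view shows the canister cap at (406,261), the stand at (571,231), and the big peg from its jaw end (266,84) to its handles (386,30). All lie within a few px of the predictions.

```bash
python3 - <<'E'
from h import *
c=dict(np.load("w1.npz"))
for n,u,v,z in [("can",406,261,.07),("jaw",266,84,.01),("hand",386,30,.01),("stand",571,231,.008),("post",579,235,.028)]:
    print(n,np.round(world(c,(u*.7,v*.7),z,True),4))
E
```

```text
can [ 0.3865 -0.2994  0.07  ]
jaw [ 0.4033 -0.1199  0.01  ]
hand [ 0.5029 -0.161   0.01  ]
stand [ 0.4988 -0.3926  0.008 ]
post [ 0.4989 -0.3924  0.028 ]
```

Call:
{"name": "drive_tool", "arguments": {
  "deltas": [
    [[0, 0.002, 0.002, 0.06, 0, 0, 0], [0, 0.002, 0.002, 0.12, 0, 0, 0], [0, 0.002, 0.002, 0.17, 0, 0, 0], [0, 0.002, 0.002, 0.205, 0, 0, 0], [0, 0.002, 0.002, 0.231, 0, 0, 0], [0, 0.002, 0.002, 0.231, 0, 0, 0], [255, 0.002, 0.002, 0.231, 0, 0, 0], [255, 0.002, 0.002, 0.231, 0, 0, 0], [255, 0.002, 0.002, 0.231, 0, 0, 0], [255, 0.002, 0.002, 0.231, 0, 0, 0], [255, 0.002, 0.002, 0.231, 0, 0, 0], [255, 0.002, 0.002, 0.231, 0, 0, 0]]
  ],
  "newtons": 50
}}

```text
clock: 2.52
tcp_pos: [0.3854, -0.3003, 0.0219]
orientation: [0.002, 0.924, 0.382, -0.0]
wrist_force: [-2.0, -0.4, 6.5]
finger_gap: 0.0579
grip_force: 55.6
```

```bash
python3 -c "
from h import *
go((.385,-.2995,.2,45),(.656,.023,.15,90),(.656,.023,.03,90))"
```

```text
at [ 0.3854 -0.3003  0.0219] yaw 44.9 clock 2.5 q6 1.53
(0.385, -0.2995, 0.2, 45) -> [ 0.0003 -0.0009 -0.1781] turn -0.1
(0.656, 0.023, 0.15, 90) -> [ 0.42   -0.0377 -0.1281] turn -45.1
(0.656, 0.023, 0.03, 90) -> [ 0.42   -0.0377 -0.0081] turn -45.1
```

Call:
{"name": "drive_tool", "arguments": {
  "deltas": [
    [[255, 0, 0, -0.04, 0, 0, 0], [255, 0.01, -0.001, -0.09, 0, 0, 0], [255, 0.05, -0.005, -0.1, 0, 0, -6], [255, 0.1, -0.01, -0.1, 0, 0, -12], [255, 0.155, -0.015, -0.1, 0, 0, -18], [255, 0.21, -0.02, -0.1, 0, 0, -24], [255, 0.265, -0.025, -0.1, 0, 0, -30], [255, 0.32, -0.03, -0.1, 0, 0, -36], [255, 0.37, -0.034, -0.09, 0, 0, -42], [255, 0.405, -0.037, -0.07, 0, 0, -45], [255, 0.42, -0.038, -0.05, 0, 0, -45], [255, 0.42, -0.038, -0.05, 0, 0, -45]]
  ]
}}

```text
clock: 4.03
tcp_pos: [0.653, 0.0255, 0.0671]
orientation: [-0.002, 0.707, 0.707, -0.002]
wrist_force: [-0.3, -0.0, -4.5]
finger_gap: 0.0585
grip_force: 57.7
```

```bash
python3 - <<'E'
from h import *
import cv2
c=calibration("wrist");p,d=read_camera("wrist")
cv2.imwrite("pics/w2.png",cv2.resize(p[:,:,::-1],(800,600),interpolation=cv2.INTER_CUBIC))
np.savez("w2.npz",p=p,d=d,mtx=c["mtx"],world_from_camera=c["world_from_camera"])
go((.656,.023,.03,90))
t=np.array([[a] for a in np.linspace(0,2*np.pi,9)[:8]])
for a in (0,90,180,270): print(np.round(np.array(project(c,(.656+.055*np.cos(np.radians(a)),.023+.055*np.sin(np.radians(a)),.008)))/.7))
E
```

```text
at [0.6534 0.0246 0.0685] yaw 90.0 clock 4.1 q6 1.49
(0.656, 0.023, 0.03, 90) -> [-0.0016  0.0026  0.0385] turn -0.0
[522. 333.]
[407. 216.]
[292. 333.]
[407. 431.]
```

View pics/w2.png

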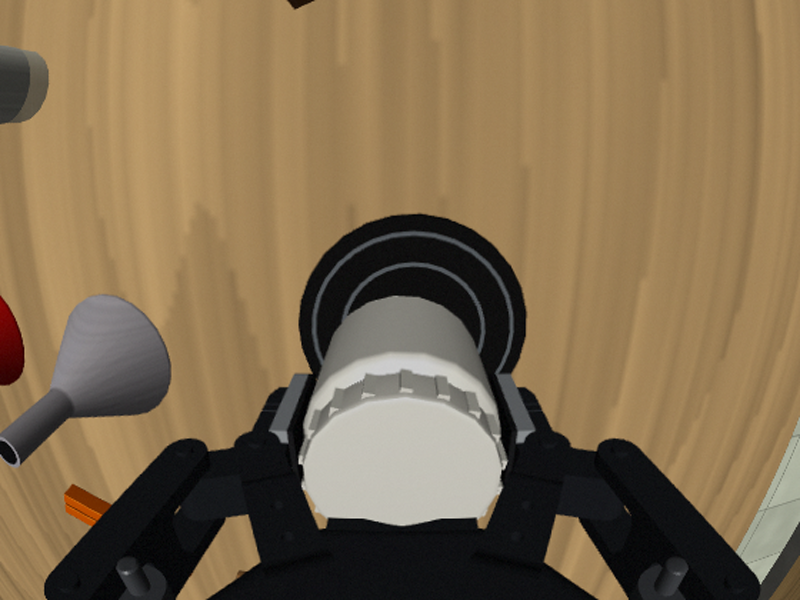

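The trivet spans columns 299-526 with its top at row 214, so its centre is about (0.6585, 0.024). The canister hangs straight in the grip.

Call:
{"name": "drive_tool", "arguments": {
  "deltas": [
    [[255, 0, 0.003, 0.012, 0, 0, 0], [255, 0, 0.005, 0.024, 0, 0, 0], [255, 0, 0.005, 0.031, 0, 0, 0], [255, 0, 0.005, 0.034, 0, 0, 0], [255, 0, 0.005, 0.036, 0, 0, 0], [255, 0, 0.005, 0.038, 0, 0, 0], [255, 0, 0.005, 0.039, 0, 0, 0], [255, 0, 0.005, 0.039, 0, 0, 0]]
  ]
}}

```text
clock: 5.08
tcp_pos: [0.6603, 0.0247, 0.0314]
orientation: [0.0, 0.707, 0.707, 0.0]
wrist_force: [0.4, 0.1, -4.9]
finger_gap: 0.0582
grip_force: 57.8
```

Call:
{"name": "drive_tool", "arguments": {
  "deltas": [
    [[255, 0, -0.002, 0.001, 0, 0, 0], [255, 0, -0.002, 0.002, 0, 0, 0], [255, 0, -0.002, 0.0025, 0, 0, 0], [255, 0, -0.002, 0.0025, 0, 0, 0]]
  ]
}}

```text
clock: 5.58
tcp_pos: [0.658, 0.0246, 0.0299]
orientation: [0.0, 0.707, 0.707, 0.0]
wrist_force: [-5.4, -0.2, 4.9]
finger_gap: 0.0585
grip_force: 58.9
```

Call:
{"name": "drive_tool", "arguments": {
  "deltas": [
    [[150, 0, 0, 0, 0, 0, 0], [60, 0, 0, 0, 0, 0, 0], [0, 0, 0, 0, 0, 0, 0], [0, 0, 0, 0, 0, 0, 0], [0, 0, 0, 0, 0, 0, 0], [0, 0, 0, -0.03, 0, 0, 0], [0, 0, 0, -0.07, 0, 0, 0], [0, 0, 0, -0.12, 0, 0, 0], [0, 0, 0, -0.17, 0, 0, 0], [0, 0, 0, -0.17, 0, 0, 0]]
  ]
}}

```text
clock: 6.82
tcp_pos: [0.661, 0.0244, 0.2043]
orientation: [0.004, 0.707, 0.707, 0.003]
wrist_force: [-0.3, -0.0, -0.3]
finger_gap: 0.0852
grip_force: 0.0
```

```bash
python3 - <<'E'
from h import *
go((.486,.003,.2,90),(.43,.05,.26,90))
E
```

```text
at [0.661  0.0244 0.2043] yaw 90.0 clock 6.8 q6 1.49
(0.486, 0.003, 0.2, 90) -> [-0.0215 -0.175   0.0043] turn -0.0
(0.43, 0.05, 0.26, 90) -> [ 0.0254 -0.231  -0.0557] turn -0.0
```

Call:
{"name": "drive_tool", "arguments": {
  "deltas": [
    [[0, -0.005, -0.04, -0.02, 0, 0, 0], [0, -0.01, -0.09, -0.04, 0, 0, 0], [0, -0.015, -0.135, -0.06, 0, 0, 0], [0, -0.021, -0.172, -0.066, 0, 0, 0], [0, -0.021, -0.172, -0.066, 0, 0, 0], [0, -0.021, -0.172, -0.066, 0, 0, 0]]
  ]
}}

```text
clock: 7.58
tcp_pos: [0.4866, 0.0037, 0.2642]
orientation: [0.0, 0.707, 0.707, 0.0]
wrist_force: [0.2, -0.5, -0.1]
finger_gap: 0.0858
grip_force: 0.0
```

```bash
python3 - <<'E'
from h import *
import cv2
c=calibration("wrist");p,d=read_camera("wrist")
cv2.imwrite("pics/w3.png",cv2.resize(p[:,:,::-1],(800,600),interpolation=cv2.INTER_CUBIC))
np.savez("w3.npz",p=p,d=d,mtx=c["mtx"],world_from_camera=c["world_from_camera"])
go((.486,.003,.08,90))
E
```

```text
at [0.4868 0.0037 0.2641] yaw 90.0 clock 7.6 q6 1.41
(0.486, 0.003, 0.08, 90) -> [-0.0008 -0.0008  0.1841] turn -0.0
```

View pics/w3.png

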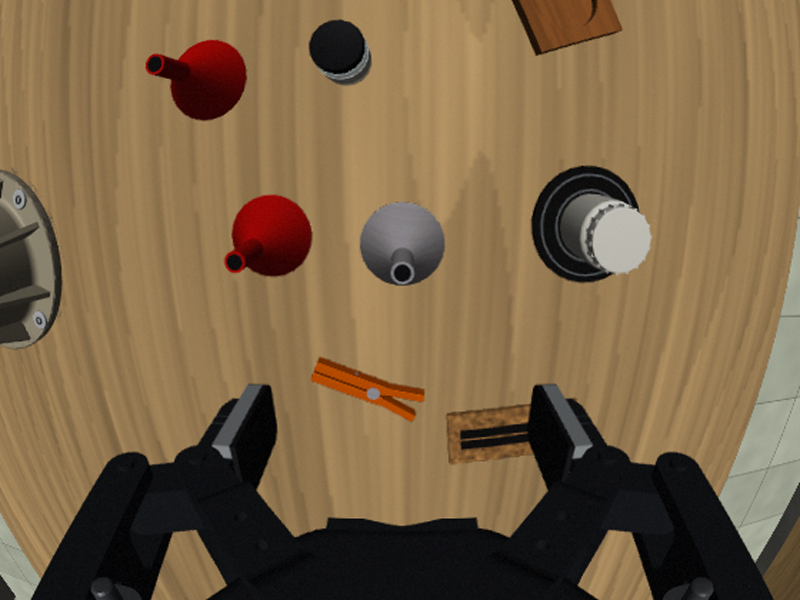

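The canister stands upright on the trivet. The spout top is at (402,271), the jar cap at (337,47), the peg jaw at (316,371), and its handle tips at (424,396) and (413,417).

```bash
python3 - <<'E'
from h import *
c=dict(np.load("w3.npz"))
for n,u,v,z in [("spout",402,271,.1),("rim",402,243.5,.002),("jar",337,46.5,.074),("jaw",316.5,371,.01),("hand",418.5,406.5,.01),("can",616,238,.078),("triv",586,224,.008)]:
    print(n,np.round(world(c,(u*.7,v*.7),z,True),4))
E
```

```text
spout [0.4876 0.0036 0.1   ]
rim [0.4877 0.0028 0.002 ]
jar [0.4423 0.1618 0.074 ]
jaw [ 0.4048 -0.1195  0.01  ]
hand [ 0.5038 -0.1589  0.01  ]
can [0.6527 0.0254 0.078 ]
triv [0.6554 0.0246 0.008 ]
```

Call:
{"name": "drive_tool", "arguments": {
  "deltas": [
    [[0, -0.0005, 0.001, 0.05, 0, 0, 0], [0, -0.0005, 0.001, 0.1, 0, 0, 0], [0, -0.0005, 0.001, 0.15, 0, 0, 0], [0, -0.0005, 0.001, 0.185, 0, 0, 0], [0, -0.0005, 0.001, 0.202, 0, 0, 0], [255, -0.0005, 0.001, 0.202, 0, 0, 0], [255, -0.0005, 0.001, 0.202, 0, 0, 0], [255, -0.0005, 0.001, 0.202, 0, 0, 0], [255, -0.0005, 0.001, 0.202, 0, 0, 0], [255, -0.0005, 0.001, 0.202, 0, 0, 0], [255, -0.0005, 0.001, 0.202, 0, 0, 0], [255, -0.0005, 0.001, 0.202, 0, 0, 0]]
  ],
  "newtons": 50
}}

```text
clock: 9.12
tcp_pos: [0.4877, 0.0032, 0.0634]
orientation: [0.001, 0.707, 0.707, 0.0]
wrist_force: [-0.2, -0.1, 3.9]
finger_gap: 0.0149
grip_force: 49.0
```

```bash
python3 - <<'E'
from h import *
go((.499,-.393,.12,90),(.499,-.393,.07,90))
E
```

```text
at [0.4877 0.0032 0.0634] yaw 90.0 clock 9.1 q6 1.41
(0.499, -0.393, 0.12, 90) -> [-0.3961  0.0116 -0.0566] turn -0.0
(0.499, -0.393, 0.07, 90) -> [-0.3961  0.0116 -0.0066] turn -0.0
```

Call:
{"name": "drive_tool", "arguments": {
  "deltas": [
    [[255, 0, 0, -0.03, 0, 0, 0], [255, -0.01, 0, -0.06, 0, 0, 0], [255, -0.05, 0.001, -0.07, 0, 0, 0], [255, -0.1, 0.003, -0.07, 0, 0, 0], [255, -0.15, 0.005, -0.07, 0, 0, 0], [255, -0.2, 0.007, -0.07, 0, 0, 0], [255, -0.25, 0.009, -0.07, 0, 0, 0], [255, -0.3, 0.01, -0.07, 0, 0, 0], [255, -0.35, 0.011, -0.07, 0, 0, 0], [255, -0.385, 0.0115, -0.06, 0, 0, 0], [255, -0.396, 0.0115, -0.05, 0, 0, 0], [255, -0.396, 0.0115, -0.05, 0, 0, 0]]
  ]
}}

```text
clock: 10.62
tcp_pos: [0.4972, -0.3919, 0.1109]
orientation: [-0.002, 0.708, 0.707, 0.0]
wrist_force: [0.6, 0.5, -0.8]
finger_gap: 0.0147
grip_force: 48.9
```

```bash
python3 - <<'E'
from h import *
import cv2
c=calibration("wrist");p,d=read_camera("wrist")
cv2.imwrite("pics/w4.png",cv2.resize(p[:,:,::-1],(800,600),interpolation=cv2.INTER_CUBIC))
go((.499,-.393,.07,90))
for a in (0,90,180,270): print(np.round(np.array(project(c,(.499+.05*np.cos(np.radians(a)),-.393+.05*np.sin(np.radians(a)),.008)))/.7))
E
```

```text
at [ 0.4977 -0.3913  0.1117] yaw 90.0 clock 10.7 q6 0.78
(0.499, -0.393, 0.07, 90) -> [-0.0017  0.0013  0.0417] turn -0.0
[493. 301.]
[404. 212.]
[315. 302.]
[404. 381.]
```

View pics/w4.png

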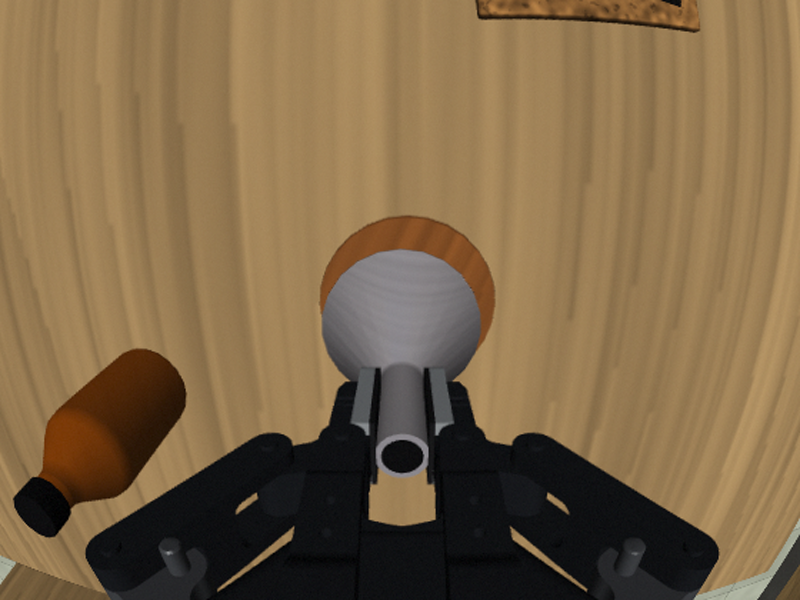

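The stand spans columns 320-494 with its top at row 216. The funnel hangs upright within about 3 mm of its axis.

Call:
{"name": "drive_tool", "arguments": {
  "deltas": [
    [[255, -0.001, 0.001, 0.01, 0, 0, 0], [255, -0.002, 0.002, 0.02, 0, 0, 0], [255, -0.002, 0.002, 0.03, 0, 0, 0], [255, -0.002, 0.002, 0.036, 0, 0, 0], [255, -0.002, 0.002, 0.04, 0, 0, 0], [255, -0.002, 0.002, 0.043, 0, 0, 0], [255, -0.002, 0.002, 0.043, 0, 0, 0]]
  ]
}}

```text
clock: 11.55
tcp_pos: [0.5003, -0.3948, 0.0714]
orientation: [0.0, 0.707, 0.707, -0.0]
wrist_force: [-2.5, 2.2, 7.3]
finger_gap: 0.0146
grip_force: 49.7
```

Call:
{"name": "drive_tool", "arguments": {
  "deltas": [
    [[120, 0, 0, 0, 0, 0, 0], [0, 0, 0, 0, 0, 0, 0], [0, 0, 0, 0, 0, 0, 0], [0, 0, 0, 0, 0, 0, 0], [0, 0, 0, -0.03, 0, 0, 0], [0, 0, 0, -0.08, 0, 0, 0], [0, 0.03, -0.005, -0.1, 0, 0, -10], [0, 0.08, -0.015, -0.1, 0, 0, -20], [0, 0.13, -0.025, -0.1, 0, 0, -30], [0, 0.18, -0.035, -0.1, 0, 0, -40], [0, 0.23, -0.042, -0.1, 0, 0, -50], [0, 0.2545, -0.0465, -0.1, 0, 0, -60]]
  ]
}}

```text
clock: 13.05
tcp_pos: [0.4532, -0.1378, 0.1699]
orientation: [-0.0, 0.255, 0.967, 0.0]
wrist_force: [0.1, -0.2, 0.6]
finger_gap: 0.0852
grip_force: 0.0
```

```bash
python3 - <<'E'
from h import *
go((.4535,-.1395,.1,158))
E
```

```text
at [ 0.4532 -0.1378  0.1699] yaw 150.4 clock 13.1 q6 0.05
(0.4535, -0.1395, 0.1, 158) -> [-0.0011 -0.0013  0.0699] turn -7.6
```

Call:
{"name": "drive_tool", "arguments": {
  "deltas": [
    [[0, -0.001, -0.001, 0.05, 0, 0, -7.6], [0, -0.001, -0.001, 0.1, 0, 0, -7.6], [0, -0.001, -0.001, 0.14, 0, 0, -7.6], [0, -0.001, -0.001, 0.158, 0, 0, -7.6], [0, -0.001, -0.001, 0.165, 0, 0, -7.6], [0, -0.001, -0.001, 0.165, 0, 0, -7.6], [255, -0.001, -0.001, 0.165, 0, 0, -7.6], [255, -0.001, -0.001, 0.165, 0, 0, -7.6], [255, -0.001, -0.001, 0.165, 0, 0, -7.6], [255, -0.001, -0.001, 0.165, 0, 0, -7.6], [255, -0.001, -0.001, 0.165, 0, 0, -7.6], [255, -0.001, -0.001, 0.165, 0, 0, -7.6]]
  ],
  "newtons": 40
}}

```text
clock: 14.55
tcp_pos: [0.4549, -0.1418, 0.0054]
orientation: [0.001, 0.195, 0.981, -0.0]
wrist_force: [-1.0, 0.6, 5.7]
finger_gap: 0.0204
grip_force: 39.7
```

```bash
python3 - <<'E'
from h import *
go((.603,-.197,.06,187),(.603,-.197,.013,187))
E
```

```text
at [ 0.4549 -0.1418  0.0054] yaw 157.6 clock 14.6 q6 -0.08
(0.603, -0.197, 0.06, 187) -> [-0.158   0.0055 -0.0546] turn -29.4
(0.603, -0.197, 0.013, 187) -> [-0.158   0.0055 -0.0076] turn -29.4
```

Call:
{"name": "drive_tool", "arguments": {
  "deltas": [
    [[255, 0, 0, -0.03, 0, 0, 0], [255, -0.01, 0, -0.06, 0, 0, -6], [255, -0.05, 0.002, -0.06, 0, 0, -14], [255, -0.1, 0.004, -0.06, 0, 0, -22], [255, -0.145, 0.005, -0.055, 0, 0, -29], [255, -0.16, 0.0055, -0.05, 0, 0, -29.3], [255, -0.16, 0.0055, -0.05, 0, 0, -29.3], [255, -0.16, 0.0055, -0.05, 0, 0, -29.3]]
  ]
}}

```text
clock: 15.55
tcp_pos: [0.6032, -0.1971, 0.0544]
orientation: [-0.001, -0.06, 0.998, 0.0]
wrist_force: [-0.5, 0.5, -0.1]
finger_gap: 0.0212
grip_force: 39.3
```

```bash
python3 - <<'E'
from h import *
import cv2
c=calibration("wrist");p,d=read_camera("wrist")
cv2.imwrite("pics/w5.png",cv2.resize(p[:,:,::-1],(800,600),interpolation=cv2.INTER_CUBIC))
np.savez("w5.npz",mtx=c["mtx"],world_from_camera=c["world_from_camera"])
go((.605,-.197,.0135,187))
E
```

```text
at [ 0.6033 -0.1971  0.0547] yaw -173.1 clock 15.6 q6 -0.56
(0.605, -0.197, 0.0135, 187) -> [-0.0017 -0.0002  0.0412] turn -0.1
```

View pics/w5.png

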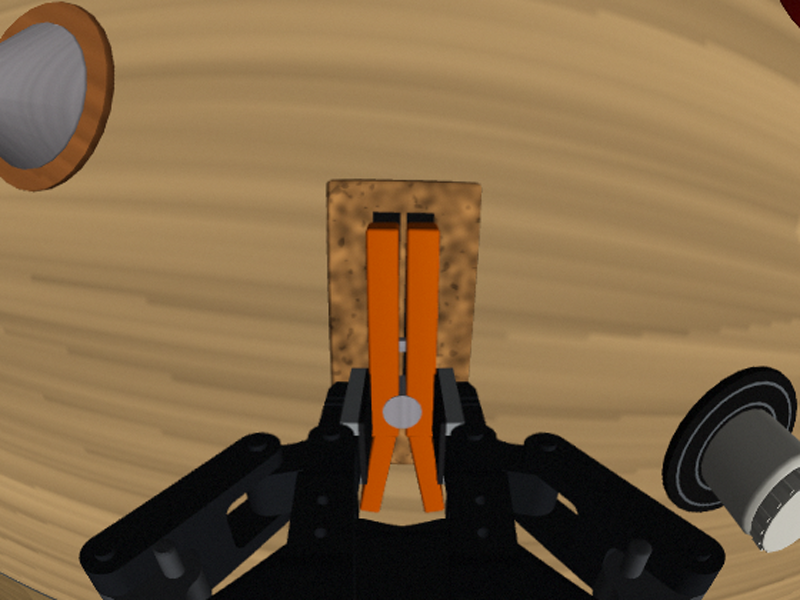

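```bash
python3 - <<'E'
from h import *
c=dict(np.load("w5.npz"));a=np.radians(6.9);x=np.array([np.cos(a),np.sin(a)])
t=np.array([.6033,-.1971])
for n,u,v,z in [("padedge",404,182,.008),("padL",328,182,.008),("padR",481,185,.008),("outl",404,212,.008),("jawtop",403,231,.063),("jawbot",403,223,.049),("handtop",402,512,.063)]:
    w=world(c,(u*.7,v*.7),z,True)[:2];print(n,np.round(w,4),"along toolx %.4f across %.4f"%(-(w-t)@x,(w-t)@np.array([-x[1],x[0]])))
E
```

```text
padedge [ 0.5361 -0.204 ] along toolx 0.0675 across 0.0013
padL [ 0.5394 -0.2346] along toolx 0.0680 across -0.0296
padR [ 0.5332 -0.1727] along toolx 0.0667 across 0.0326
outl [ 0.5483 -0.2025] along toolx 0.0552 across 0.0012
jawtop [ 0.5467 -0.2034] along toolx 0.0569 across 0.0006
jawbot [ 0.5466 -0.2033] along toolx 0.0571 across 0.0007
handtop [ 0.6542 -0.1908] along toolx -0.0513 across 0.0001
```

The peg lines up with the outline, jaw end at about row 227 and outline end at row 212. It needs a shift of -4 mm along tool x.

Call:
{"name": "drive_tool", "arguments": {
  "deltas": [
    [[255, -0.004, 0, 0.02, 0, 0, 0], [255, -0.004, 0, 0.034, 0, 0, 0], [255, -0.004, 0, 0.039, 0, 0, 0], [255, -0.004, 0, 0.042, 0, 0, 0], [255, -0.004, 0, 0.042, 0, 0, 0]]
  ]
}}

```text
clock: 16.23
tcp_pos: [0.6076, -0.1968, 0.0134]
orientation: [-0.001, -0.06, 0.998, 0.0]
wrist_force: [-2.8, 1.1, 4.4]
finger_gap: 0.0209
grip_force: 40.0
```

Call:
{"name": "drive_tool", "arguments": {
  "deltas": [
    [[120, 0, 0, 0, 0, 0, 0], [0, 0, 0, 0, 0, 0, 0], [0, 0, 0, 0, 0, 0, 0], [0, 0, 0, 0, 0, 0, 0], [0, 0, 0, -0.04, 0, 0, 0], [0, 0, 0, -0.09, 0, 0, 0], [0, 0, 0, -0.15, 0, 0, 0], [0, 0, 0, -0.2, 0, 0, 0]]
  ]
}}

```text
clock: 17.23
tcp_pos: [0.6086, -0.1972, 0.2153]
orientation: [0.001, -0.06, 0.998, -0.0]
wrist_force: [0.7, -0.2, -0.5]
finger_gap: 0.0853
grip_force: 0.0
```

```bash
python3 - <<'E'
from h import *
go((.442,.1622,.22,187),(.442,.1622,.02,187))
E
```

```text
at [ 0.6086 -0.1972  0.2153] yaw -173.1 clock 17.2 q6 -0.56
(0.442, 0.1622, 0.22, 187) -> [ 0.1225  0.3768 -0.0047] turn -0.1
(0.442, 0.1622, 0.02, 187) -> [0.1225 0.3768 0.1953] turn -0.1
```

Call:
{"name": "drive_tool", "arguments": {
  "deltas": [
    [[0, 0.015, 0.045, -0.01, 0, 0, 0], [0, 0.03, 0.095, -0.02, 0, 0, 0], [0, 0.046, 0.145, -0.02, 0, 0, 0], [0, 0.063, 0.195, -0.02, 0, 0, 0], [0, 0.08, 0.245, -0.02, 0, 0, 0], [0, 0.096, 0.295, -0.02, 0, 0, 0], [0, 0.112, 0.345, -0.02, 0, 0, 0], [0, 0.1225, 0.377, -0.02, 0, 0, 0], [0, 0.1225, 0.377, -0.02, 0, 0, 0], [0, 0.1225, 0.377, -0.02, 0, 0, 0]]
  ]
}}

```text
clock: 18.48
tcp_pos: [0.4421, 0.1623, 0.2329]
orientation: [0.0, -0.06, 0.998, -0.0]
wrist_force: [0.9, -0.0, -0.4]
finger_gap: 0.0855
grip_force: 0.0
```

```bash
python3 - <<'E'
from h import *
import cv2
c=calibration("wrist");p,d=read_camera("wrist")
cv2.imwrite("pics/w6.png",cv2.resize(p[:,:,::-1],(800,600),interpolation=cv2.INTER_CUBIC))
np.savez("w6.npz",mtx=c["mtx"],world_from_camera=c["world_from_camera"])
go((.442,.1622,.02,187))
for P in [(.442,.1622,.074),(.345,.245,.01),(.37,.306,.01)]:print(np.round(np.array(project(c,P))/.7))
E
```

```text
at [0.4422 0.162  0.2328] yaw -173.2 clock 18.5 q6 0.06
(0.442, 0.1622, 0.02, 187) -> [2.000e-04 3.000e-04 2.128e-01] turn -0.2
[401. 271.]
[520. 145.]
[585. 189.]
```

View pics/w6.png

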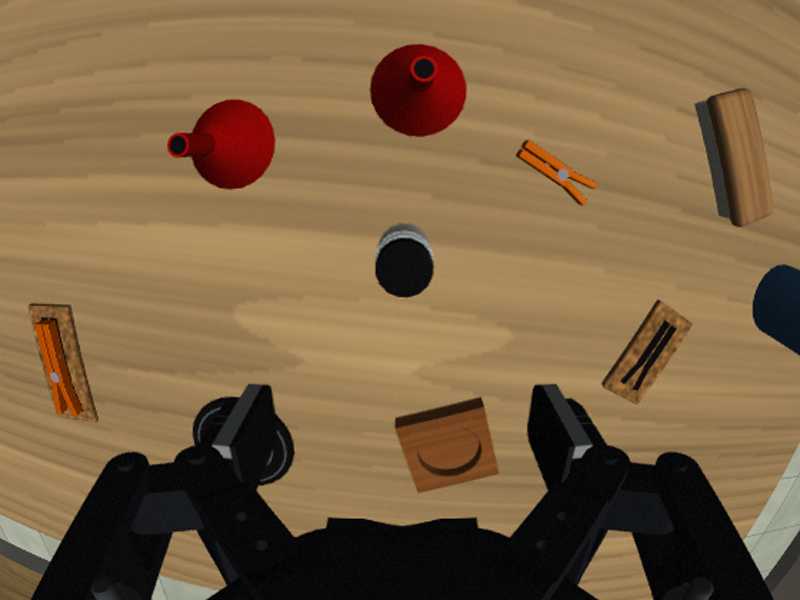

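The jar cap is at (404,267). The small peg runs from its jaw (522,148) to its handles (590,194), and the small pad centre is at (647,352). The block top corners are about (403,437), (487,413), (498,473) and (418,492).

```bash
python3 - <<'E'
from h import *
c=dict(np.load("w6.npz"))
for n,u,v,z in [("jar",404.5,267,.074),("jaw",522,148,.01),("hand",590,194,.01),("pad",647,352,.008),("p1",674,311,.008),("p2",620.5,394,.008),("b1",403,437,.018),("b2",487,413,.018),("b3",498,473,.018),("b4",418,492,.018)]:
    print(n,np.round(world(c,(u*.7,v*.7),z,True),4))
E
```

```text
jar [0.439 0.164 0.074]
jaw [0.3468 0.2466 0.01  ]
hand [0.3735 0.3109 0.01  ]
pad [0.5088 0.4089 0.008 ]
p1 [0.4645 0.4265 0.008 ]
p2 [0.5559 0.3939 0.008 ]
b1 [0.6141 0.1843 0.018 ]
b2 [0.5797 0.2574 0.018 ]
b3 [0.6499 0.2839 0.018 ]
b4 [0.6817 0.2077 0.018 ]
```

Call:
{"name": "drive_tool", "arguments": {
  "deltas": [
    [[0, 0.002, 0.001, 0.06, 0, 0, 0], [0, 0.002, 0.001, 0.12, 0, 0, 0], [0, 0.002, 0.001, 0.165, 0, 0, 0], [0, 0.002, 0.001, 0.195, 0, 0, 0], [0, 0.002, 0.001, 0.212, 0, 0, 0], [0, 0.002, 0.001, 0.212, 0, 0, 0], [255, 0.002, 0.001, 0.212, 0, 0, 0], [255, 0.002, 0.001, 0.212, 0, 0, 0], [255, 0.002, 0.001, 0.212, 0, 0, 0], [255, 0.002, 0.001, 0.212, 0, 0, 0], [255, 0.002, 0.001, 0.212, 0, 0, 0], [255, 0.002, 0.001, 0.212, 0, 0, 0]]
  ],
  "newtons": 40
}}

```text
clock: 20.02
tcp_pos: [0.4406, 0.1634, 0.0219]
orientation: [0.001, -0.06, 0.998, -0.0]
wrist_force: [-0.6, -0.8, 6.8]
finger_gap: 0.0412
grip_force: 40.3
```

```bash
python3 - <<'E'
from h import *
go((.627,.230,.08,158),(.627,.230,.03,158))
E
```

```text
at [0.4406 0.1634 0.0219] yaw -173.1 clock 20.0 q6 0.06
(0.627, 0.23, 0.08, 158) -> [-0.193   0.0438 -0.0581] turn 28.9
(0.627, 0.23, 0.03, 158) -> [-0.193   0.0438 -0.0081] turn 28.9
```

Call:
{"name": "drive_tool", "arguments": {
  "deltas": [
    [[255, 0, 0, -0.03, 0, 0, 0], [255, -0.01, 0.002, -0.07, 0, 0, 0], [255, -0.05, 0.011, -0.08, 0, 0, 0], [255, -0.1, 0.022, -0.08, 0, 0, 0], [255, -0.15, 0.034, -0.08, 0, 0, 0], [255, -0.185, 0.042, -0.07, 0, 0, 0], [255, -0.193, 0.044, -0.06, 0, 0, 0], [255, -0.193, 0.044, -0.06, 0, 0, 0], [255, -0.193, 0.044, -0.06, 0, 0, 0]]
  ]
}}

```text
clock: 21.15
tcp_pos: [0.6246, 0.2297, 0.0807]
orientation: [-0.001, -0.06, 0.998, -0.0]
wrist_force: [-0.2, -0.3, -1.8]
finger_gap: 0.0412
grip_force: 40.8
```

```bash
python3 - <<'E'
from h import *
import cv2
c=calibration("wrist");p,d=read_camera("wrist")
cv2.imwrite("pics/w7.png",cv2.resize(p[:,:,::-1],(800,600),interpolation=cv2.INTER_CUBIC))
np.savez("w7.npz",mtx=c["mtx"],world_from_camera=c["world_from_camera"])
go((.627,.230,.03,187))
E
```

```text
at [0.6249 0.2298 0.0812] yaw -173.1 clock 21.2 q6 0.11
(0.627, 0.23, 0.03, 187) -> [-0.0021 -0.      0.0512] turn -0.1
```

View pics/w7.png

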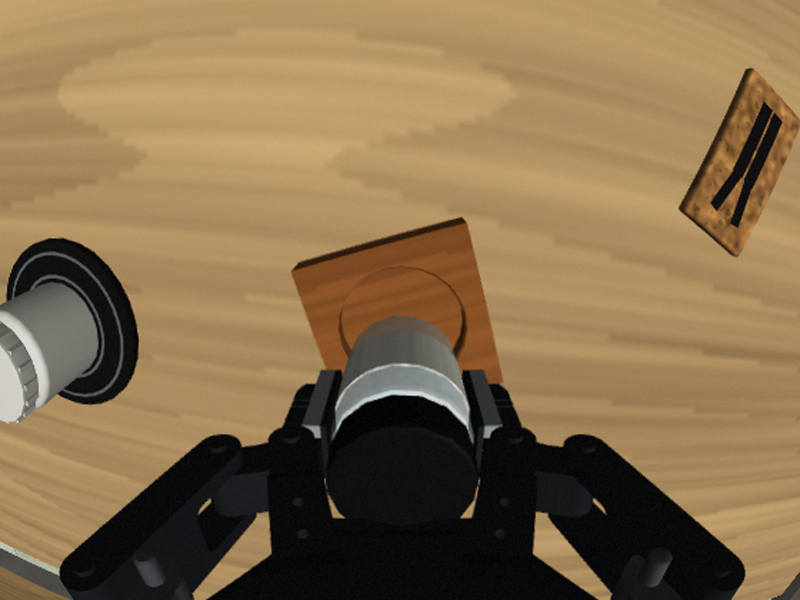

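The recess rim runs from column 339 to 466, with its top at (402,266). The block's near top corners are (297,272) and (466,224).

```bash
python3 - <<'E'
from h import *
c=dict(np.load("w7.npz"));g=lambda u,v,z=.018:world(c,(u*.7,v*.7),z,True)[:2]
L,Rr,T=g(339,318),g(466,318),g(402,266)
print(L,Rr,np.linalg.norm(L-Rr),(L+Rr)/2,T, "top-based",T+.0305*np.array([.993,.12]))
A,B=g(297,272),g(466,224);e=(B-A)/np.linalg.norm(B-A);n=np.array([e[1],-e[0]]);n*=np.sign(n[0])
print(A,B,np.linalg.norm(B-A),(A+B)/2+.042*n)
E
```

```text
[0.62514844 0.19994275] [0.61802064 0.25975999] 0.060240415354332395 [0.62158454 0.22985137] [0.59649663 0.22660165] top-based [0.62678313 0.23026165]
[0.60485377 0.17852413] [0.57369144 0.25272714] 0.08048091083586052 [0.6279964 0.2318881]
```

Call:
{"name": "drive_tool", "arguments": {
  "deltas": [
    [[255, -0.001, 0.0005, 0.015, 0, 0, 0], [255, -0.0015, 0.0005, 0.03, 0, 0, 0], [255, -0.0015, 0.0005, 0.04, 0, 0, 0], [255, -0.0015, 0.0005, 0.045, 0, 0, 0], [255, -0.0015, 0.0005, 0.048, 0, 0, 0], [255, -0.0015, 0.0005, 0.05, 0, 0, 0], [255, -0.0015, 0.0005, 0.052, 0, 0, 0], [255, -0.0015, 0.0005, 0.053, 0, 0, 0], [255, -0.0015, 0.0005, 0.0535, 0, 0, 0], [255, -0.0015, 0.0005, 0.0535, 0, 0, 0]]
  ]
}}

```text
clock: 22.45
tcp_pos: [0.6276, 0.2308, 0.0279]
orientation: [0.0, -0.06, 0.998, -0.0]
wrist_force: [-1.4, -1.3, 3.6]
finger_gap: 0.041
grip_force: 41.2
```

Call:
{"name": "drive_tool", "arguments": {
  "deltas": [
    [[150, 0, 0, 0, 0, 0, 0], [60, 0, 0, 0, 0, 0, 0], [0, 0, 0, 0, 0, 0, 0], [0, 0, 0, 0, 0, 0, 0], [0, 0, 0, 0, 0, 0, 0], [0, 0, 0, -0.03, 0, 0, 0], [0, 0, 0, -0.08, 0, 0, 0], [0, 0, 0, -0.13, 0, 0, 0], [0, 0, 0, -0.16, 0, 0, 0]]
  ]
}}

```text
clock: 23.58
tcp_pos: [0.6284, 0.231, 0.1905]
orientation: [0.002, -0.06, 0.998, 0.0]
wrist_force: [0.0, 0.6, 0.8]
finger_gap: 0.0851
grip_force: 0.0
```

```bash
python3 - <<'E'
from h import *
go((.3595,.278,.15,247.5))
E
```

```text
at [0.6284 0.231  0.1905] yaw -173.1 clock 23.6 q6 0.11
(0.3595, 0.278, 0.15, 247.5) -> [0.2613 0.0788 0.0405] turn -60.6
```

Call:
{"name": "drive_tool", "arguments": {
  "deltas": [
    [[0, 0.03, 0.01, 0, 0, 0, -10], [0, 0.08, 0.024, 0, 0, 0, -20], [0, 0.13, 0.04, 0, 0, 0, -30], [0, 0.18, 0.055, 0.01, 0, 0, -40], [0, 0.23, 0.07, 0.02, 0, 0, -50], [0, 0.261, 0.079, 0.04, 0, 0, -60], [0, 0.261, 0.079, 0.04, 0, 0, -60.6], [0, 0.261, 0.079, 0.04, 0, 0, -60.6], [0, 0.261, 0.079, 0.04, 0, 0, -60.6]]
  ]
}}

```text
clock: 24.7
tcp_pos: [0.3605, 0.2783, 0.148]
orientation: [0.001, -0.555, 0.832, -0.0]
wrist_force: [0.9, 0.2, 0.5]
finger_gap: 0.0856
grip_force: 0.0
```

```bash
python3 - <<'E'
from h import *
import cv2
c=calibration("wrist");p,d=read_camera("wrist")
cv2.imwrite("pics/w8.png",cv2.resize(p[:,:,::-1],(800,600),interpolation=cv2.INTER_CUBIC))
np.savez("w8.npz",mtx=c["mtx"],world_from_camera=c["world_from_camera"])
go((.3595,.278,.006,247.5))
E
```

```text
at [0.3604 0.2782 0.1478] yaw -112.6 clock 24.8 q6 -0.69
(0.3595, 0.278, 0.006, 247.5) -> [0.0005 0.0008 0.1418] turn -0.1
```

View pics/w8.png

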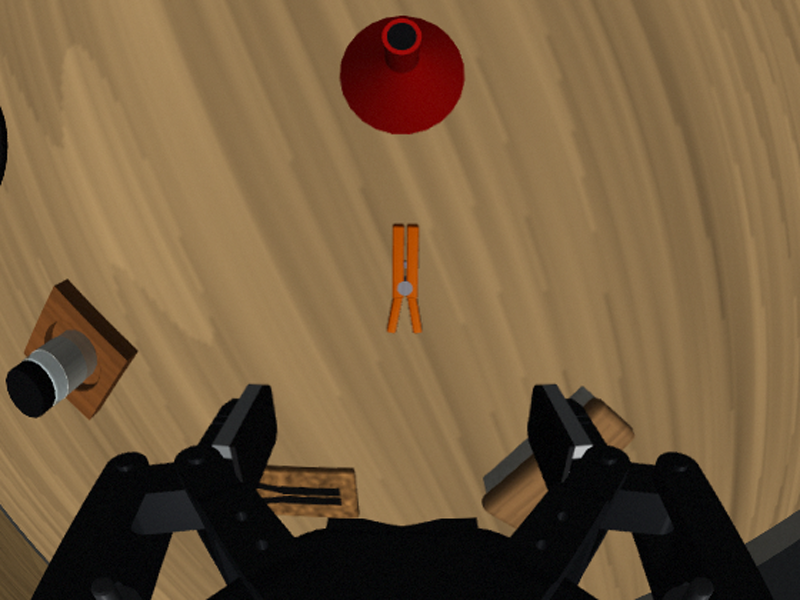

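The peg runs along the tool axis, jaw at (406,224) and handle ends at (404,332). The jar stands in its recess.

```bash
python3 - <<'E'
from h import *
c=dict(np.load("w8.npz"));g=lambda u,v,z:world(c,(u*.7,v*.7),z,True)
a,b=g(406,224,.010),g(404.3,332,.010);m=(a+b)/2;print(a,b,m,np.linalg.norm(a-b));go((m[0],m[1],.005,247.5))
E
```

```text
[0.3451765  0.24626768 0.01      ] [0.37332644 0.31119057 0.01      ] [0.35925147 0.27872913 0.01      ] 0.07076299221015261
at [0.3604 0.2782 0.1478] yaw -112.6 clock 24.8 q6 -0.69
(np.float64(0.3592514679448072), np.float64(0.27872912632794056), 0.005, 247.5) -> [-1.000e-04  1.300e-03  1.428e-01] turn -0.1
```

Call:
{"name": "drive_tool", "arguments": {
  "deltas": [
    [[0, 0, 0.001, 0.05, 0, 0, 0], [0, 0, 0.001, 0.1, 0, 0, 0], [0, 0, 0.001, 0.13, 0, 0, 0], [0, 0, 0.001, 0.144, 0, 0, 0], [0, 0, 0.001, 0.144, 0, 0, 0], [255, 0, 0.001, 0.144, 0, 0, 0], [255, 0, 0.001, 0.144, 0, 0, 0], [255, 0, 0.001, 0.144, 0, 0, 0], [255, 0, 0.001, 0.144, 0, 0, 0], [255, 0, 0.001, 0.144, 0, 0, 0], [255, 0, 0.001, 0.144, 0, 0, 0]]
  ],
  "newtons": 40
}}

```text
clock: 26.12
tcp_pos: [0.3583, 0.2786, 0.0039]
orientation: [0.001, -0.555, 0.832, -0.0]
wrist_force: [-1.1, -0.5, 5.7]
finger_gap: 0.0148
grip_force: 40.5
```

```bash
python3 - <<'E'
from h import *
go((.509,.410,.06,160.4))
E
```

```text
at [0.3583 0.2786 0.0039] yaw -112.5 clock 26.1 q6 -0.69
(0.509, 0.41, 0.06, 160.4) -> [-0.1791 -0.0888 -0.0561] turn 87.1
```

Call:
{"name": "drive_tool", "arguments": {
  "deltas": [
    [[255, 0, 0, -0.03, 0, 0, 0], [255, 0, 0, -0.07, 0, 0, 8], [255, -0.02, -0.01, -0.07, 0, 0, 18], [255, -0.045, -0.022, -0.07, 0, 0, 28], [255, -0.07, -0.035, -0.07, 0, 0, 38], [255, -0.095, -0.047, -0.07, 0, 0, 48], [255, -0.12, -0.06, -0.07, 0, 0, 58], [255, -0.145, -0.072, -0.07, 0, 0, 68], [255, -0.165, -0.082, -0.06, 0, 0, 78], [255, -0.179, -0.089, -0.05, 0, 0, 87], [255, -0.179, -0.089, -0.05, 0, 0, 87], [255, -0.179, -0.089, -0.05, 0, 0, 87]]
  ]
}}

```text
clock: 27.62
tcp_pos: [0.508, 0.4091, 0.0531]
orientation: [-0.0, 0.168, 0.986, -0.0]
wrist_force: [0.2, -0.4, -0.7]
finger_gap: 0.0143
grip_force: 39.8
```

```bash
python3 - <<'E'
from h import *
import cv2
c=calibration("wrist");p,d=read_camera("wrist")
cv2.imwrite("pics/w9.png",cv2.resize(p[:,:,::-1],(800,600),interpolation=cv2.INTER_CUBIC))
np.savez("w9.npz",mtx=c["mtx"],world_from_camera=c["world_from_camera"])
go((.509,.410,.012,160.4))
E
```

```text
at [0.5081 0.4091 0.0535] yaw 160.6 clock 27.7 q6 0.89
(0.509, 0.41, 0.012, 160.4) -> [-0.0005  0.0011  0.0415] turn 0.2
```

View pics/w9.png

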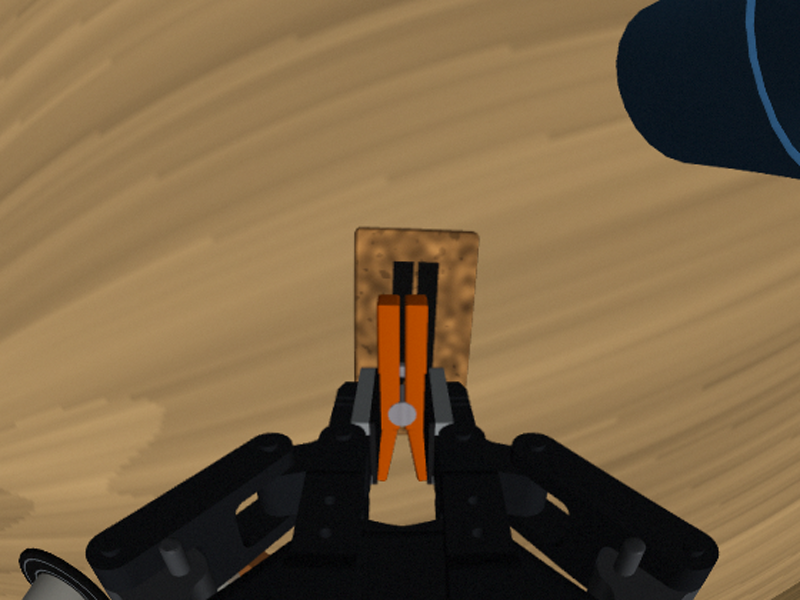

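The outline end is at (415,262), the pad's far corners at (356,229) and (479,234), and the peg jaw at (402,298). The outline therefore lies a little to the right of the peg.

```bash
python3 - <<'E'
from h import *
c=dict(np.load("w9.npz"));y=np.radians(160.6);X=np.array([np.cos(y),np.sin(y)]);Y=np.array([X[1],-X[0]]);t=np.array([.5081,.4091])
for n,u,v,z in [("cornL",356,229,.008),("cornR",479,234,.008),("L2",356,375,.008),("R2",467,378,.008),("outl",415.5,262,.008),("jawtop",402,304,.0615),("jawbot",402,297,.0495),("hand",402,480,.0615),("nearend",404,434,.008)]:
    w=world(c,(u*.7,v*.7),z,True)[:2]-t;print(n,"toolx %.4f tooly %.4f"%(w@X,w@Y))
E
```

```text
cornL toolx 0.0486 tooly -0.0183
cornR toolx 0.0466 tooly 0.0323
L2 toolx -0.0180 tooly -0.0204
R2 toolx -0.0197 tooly 0.0303
outl toolx 0.0346 tooly 0.0061
jawtop toolx 0.0345 tooly 0.0005
jawbot toolx 0.0328 tooly 0.0005
hand toolx -0.0344 tooly 0.0005
nearend toolx -0.0506 tooly 0.0014
```

Call:
{"name": "drive_tool", "arguments": {
  "deltas": [
    [[255, -0.0024, 0.0047, 0.015, 0, 0, 2], [255, -0.0024, 0.0047, 0.03, 0, 0, 2], [255, -0.0024, 0.0047, 0.038, 0, 0, 2], [255, -0.0024, 0.0047, 0.0425, 0, 0, 2], [255, -0.0024, 0.0047, 0.0425, 0, 0, 2]]
  ]
}}

```text
clock: 28.3
tcp_pos: [0.5115, 0.4125, 0.0119]
orientation: [-0.0, 0.187, 0.982, -0.001]
wrist_force: [-4.7, -3.4, 10.5]
finger_gap: 0.0145
grip_force: 41.0
```

Call:
{"name": "drive_tool", "arguments": {
  "deltas": [
    [[120, 0, 0, 0, 0, 0, 0], [0, 0, 0, 0, 0, 0, 0], [0, 0, 0, 0, 0, 0, 0], [0, 0, 0, 0, 0, 0, 0], [0, 0, 0, -0.04, 0, 0, 0], [0, 0, 0, -0.09, 0, 0, 0], [0, 0, 0, -0.15, 0, 0, 0], [0, 0, 0, -0.2, 0, 0, 0], [0, 0.02, -0.04, -0.22, 0, 0, 0], [0, 0.03, -0.09, -0.25, 0, 0, 0], [0, 0.03, -0.14, -0.28, 0, 0, 0], [0, 0.03, -0.19, -0.28, 0, 0, 0]]
  ]
}}

```text
clock: 29.8
tcp_pos: [0.4153, 0.2468, 0.2934]
orientation: [0.002, 0.186, 0.982, 0.001]
wrist_force: [0.6, -0.2, 0.8]
finger_gap: 0.0856
grip_force: 0.0
```

Call:
{"name": "drive_tool", "arguments": {
  "deltas": [
    [[0, 0, -0.05, 0, 0, 0, 0], [0, 0, -0.1, 0, 0, 0, 0], [0, 0, -0.15, 0, 0, 0, 0], [0, 0, -0.2, 0, 0, 0, 0], [0, 0, -0.22, 0, 0, 0, 0], [0, 0, -0.22, 0, 0, 0, 0], [0, 0, -0.22, 0, 0, 0, 0]]
  ]
}}

```text
clock: 30.68
tcp_pos: [0.3345, 0.0432, 0.2909]
orientation: [0.0, 0.187, 0.982, 0.0]
wrist_force: [-0.5, 0.1, 0.2]
finger_gap: 0.0858
grip_force: 0.0
```

```bash
python3 - <<'E'
from h import *
import cv2
c=calibration("wrist");p,d=read_camera("wrist");go()
cv2.imwrite("pics/w10.png",cv2.resize(p[:,:,::-1],(800,600),interpolation=cv2.INTER_CUBIC))
c=calibration("top");q,_=read_camera("top");o=q[155:285,100:430,::-1]
o=cv2.resize(o,(800,315),interpolation=cv2.INTER_CUBIC);cv2.imwrite("pics/t2.png",o)
s,_=read_camera("scene");s=cv2.resize(s[130:360,170:480,::-1],(800,594),interpolation=cv2.INTER_CUBIC);cv2.imwrite("pics/s2.png",s)
E
```

```text
at [0.3345 0.0434 0.2908] yaw 158.5 clock 30.7 q6 0.26
```

View pics/s2.png

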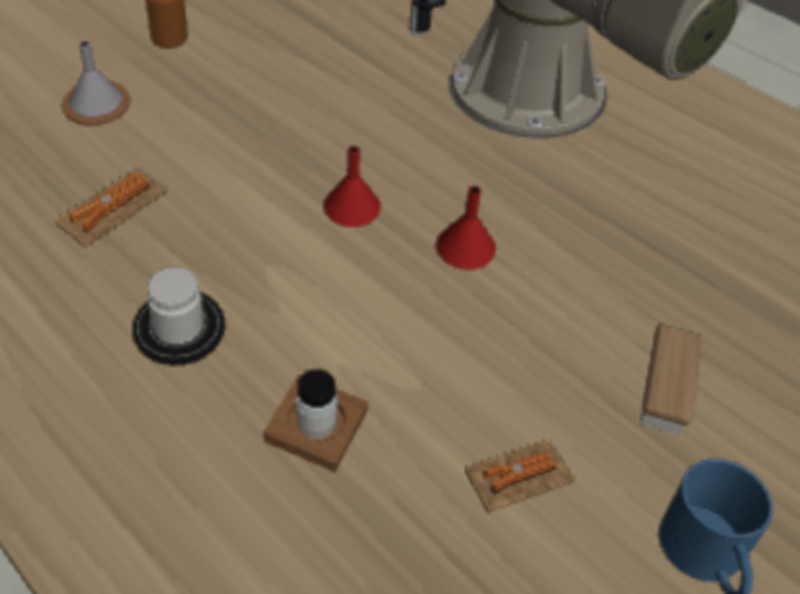

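View pics/t2.png

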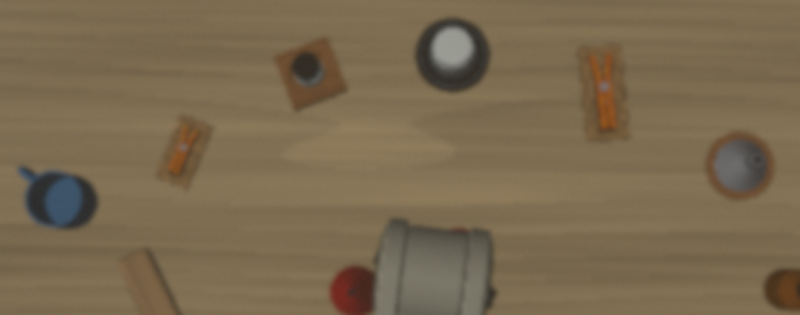

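Both views show all five things seated on their homes, the pegs centred on their outlines and the bystanders unmoved.

```bash
python3 -c "
from workcell import *
print(hand_in())"
```

```text
the job is handed in; nothing more can be done
None
```

I put all five things back on their homes and handed the job in at about 31 s on the robot's clock. In the last pictures each was seated and centred, with the bottle, mug, brush and red funnels in place; the hand-in gave no verdict.

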